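# Bed down the rocking corner of a stand's base plate

## Robot

A 6-joint arm with a two-finger parallel gripper is mounted at the origin on the work surface. World frame = base frame: x ahead of the robot, y to its left, z up, the work surface at z = 0. Lengths are in m, angles in rad, forces in N, time in s.
With the tool pointing down it reaches from about 0.35 to 0.775 m from the base axis. Payload 5.5 kg.
Tool frame: the origin (TCP) lies at the very end of the fingers, on their centre line; the grasp point (between the pads) lies 19 mm behind it; y points along the fingers, z is the direction in which the jaws open and shut, and the axes are right-handed (so a half turn about y gives the same grasp; the last joint's range is limited). The gripper opens to 85 mm and grips with 20 to 120 N. Pads are 22 mm wide; open, the fingers measure 114 mm over their backs; the gripper's body (76 mm by 85 mm) begins 54 mm behind the grasp point. The pads swing forward as they close: fully open they stand 13 mm farther back than shut.
Start: joints at [-1.259, 0.313, 0.046, 1.304, 0, 1.431], TCP at [0.251, -0.517, 0.231] pointing down, gripper open.
Joint ranges: [-2.76, 2.76], [-0.86, 1.69], [-1.03, 1.26], [-2.2, 2.34], [-1.47, 1.5], [-3.14, 3.14]. Speed limits (rad/s): [2.57, 2.57, 3.14, 3.14, 3.14, 3.14].

## Interface

Orientations are given as a unit quaternion [w, x, y, z].
In Python, from workcell import env gives the robot as it stands.
- The arm moves only by the shell command python3 -m inch 'ROWS' [OPENING] [FORCE]. ROWS is JSON, a list that holds one entry, the list of rows, each a list of 4 numbers: the shift along the tool's x, y, z in mm, then the turn about the tool's y in degrees. In form: [[[tx, ty, tz, spin], ...]]. A call has 1 to 10 rows; each row is the pose to reach, as a shift and turn from the pose commanded when the call began, along the tool's axes at that moment; what a row does not reach only later rows make up. A row lasts 1/10 s, in which the tool goes at most 50 mm and 8.59 degrees, less where a joint would pass 70% of its speed; a pose out of reach is approached as far as the arm can. A call with a gripper value outside its range is refused whole. OPENING is the finger opening in mm, from 0 to 85.4, set as the call begins (- or left out, the last holds). The fingers move at their own pace and stop on an object; FORCE is the grip in N (left out, the last holds). Time passes only in rows, so rows that repeat a pose let the fingers close. It gives the time, the measured TCP pose, the force and the opening at its end, in the units of the state.
- env.get_state(): the state, without advancing time (a new reading comes with each control period).
- env.read_camera(name): name is "scene" or "side" or "wrist"; returns the picture (480x640x3 uint8, blue, green, red); there is no depth.
- env.camera_model(name): a dict with "fx", "fy", "cx", "cy" (pixels), "distortion" ([k1, k2, p1, p2, k3] as OpenCV has them; the pictures are not rectified), "R" (3x3) and "t" (3): a world point X has camera coordinates R X + t; the wrist camera has in their place "mount" (4x4, takes a point from camera to tool coordinates, whose origin is the TCP and whose axes are the tool frame's). Camera axes: x right, y down, z forward; pixel columns grow to the right and rows downward; lengths in m; the calibration is good to about 2 mm. A picture is of the moment at which its call begins: read the wrist's pose just before it. camera_model takes no time and is no camera call.
- env.hand_in(): hands the job in, once; it reports no verdict.
The state is a dict: "clock": time; "joint_pos": joint angles; "qvel": joint speeds; "tau": joint torques, N m; "tcp_pos": TCP position; "orientation": TCP orientation; "wrist_force": force on the tool from outside, world axes, zero at the start; "ft_torque": the same for the moment, N m; "finger_gap": finger opening in m.
Only numpy, scipy, OpenCV 4.12 (cv2) and the standard library are available. Lean on these libraries where they do the work, as an engineer would, in place of code of your own. Each camera call takes 0.05 s, during which the arm holds its last target.

## Task

The blue base plate of the feed stand rocks: press its corners at the white spots one after another until you find the one that sinks, and press that corner down onto its foot. With the corner down, press flat the brass shim tongue beside that corner, leave the other three tongues standing, and do not pick up or shift anything else on the bench.

Things in the scene. Friction and masses are not known exactly. Their poses are not given: they have to be found in the camera images.
- tray: Dark steel levelling tray, 250 x 250 mm, fixed to the table; it holds the blue base plate, and its rim (top 28 mm above the table) stays below the plate's top. Origin: centre of its underside, on the table. x: its far side as seen from the robot, y: left, z up; turned up to 15 degrees either way. In the plate's middle stands a grey post socket, 60 mm across, 34 mm tall.
- base_plate: Blue plate, 210 x 210 x 10 mm, on a stiff centre pivot over four hidden feet; one foot, at a different corner each time, is 6 mm low. Pressed with 5 N or more, the corner over it sinks 7 mm at its spot, meets the foot and stays down; pressing the opposite corner brings it up again. Other corners give under 1.5 mm. Origin: centre of its top; axes as the tray's.
- corner_1 (a point): White spot (26 mm across) on top of the blue base plate at its near left corner: where to press that corner. The spots lie 85 mm from the plate's centre along tray x and along tray y. The point is on the plate's top, 34 mm above the table while the plate is level, and moves with the plate.
- corner_2 (a point): White spot (26 mm across) on top of the blue base plate at its near right corner: where to press that corner. The spots lie 85 mm from the plate's centre along tray x and along tray y. The point is on the plate's top, 34 mm above the table while the plate is level, and moves with the plate.
- corner_3 (a point): White spot (26 mm across) on top of the blue base plate at its far right corner: where to press that corner. The spots lie 85 mm from the plate's centre along tray x and along tray y. The point is on the plate's top, 34 mm above the table while the plate is level, and moves with the plate.
- corner_4 (a point): White spot (26 mm across) on top of the blue base plate at its far left corner: where to press that corner. The spots lie 85 mm from the plate's centre along tray x and along tray y. The point is on the plate's top, 34 mm above the table while the plate is level, and moves with the plate.
- shim_1 (a joint): Tongue of the brass shim that belongs to the near left corner (spot corner_1). rad: between 0 and 0.06 at the start (standing up about 0.42 rad), 0.42 when pressed flat on the plate. Its stiff hinge stays where it is left; about 6 N straight down near the free end folds it.
- shim_1_end (a point): Middle of the free end of the near left shim's tongue, on its upper side. The tongue is 22 mm wide (tray x), 44 mm long (tray y), 2 mm thick, hinged at the plate's left edge and rising towards its middle; the free end stands about 21 mm above the plate's top at the start, about 4 mm when flat. It lies 40 mm from the plate's centre along tray x.
- shim_2 (a joint): Tongue of the brass shim that belongs to the near right corner (spot corner_2). rad: between 0 and 0.06 at the start (standing up about 0.42 rad), 0.42 when pressed flat on the plate. Its stiff hinge stays where it is left; about 6 N straight down near the free end folds it.
- shim_2_end (a point): Middle of the free end of the near right shim's tongue, on its upper side. The tongue is 22 mm wide (tray x), 44 mm long (tray y), 2 mm thick, hinged at the plate's right edge and rising towards its middle; the free end stands about 21 mm above the plate's top at the start, about 4 mm when flat. It lies 40 mm from the plate's centre along tray x.
- shim_3 (a joint): Tongue of the brass shim that belongs to the far right corner (spot corner_3). rad: between 0 and 0.06 at the start (standing up about 0.42 rad), 0.42 when pressed flat on the plate. Its stiff hinge stays where it is left; about 6 N straight down near the free end folds it.
- shim_3_end (a point): Middle of the free end of the far right shim's tongue, on its upper side. The tongue is 22 mm wide (tray x), 44 mm long (tray y), 2 mm thick, hinged at the plate's right edge and rising towards its middle; the free end stands about 21 mm above the plate's top at the start, about 4 mm when flat. It lies 40 mm from the plate's centre along tray x.
- shim_4 (a joint): Tongue of the brass shim that belongs to the far left corner (spot corner_4). rad: between 0 and 0.06 at the start (standing up about 0.42 rad), 0.42 when pressed flat on the plate. Its stiff hinge stays where it is left; about 6 N straight down near the free end folds it.
- shim_4_end (a point): Middle of the free end of the far left shim's tongue, on its upper side. The tongue is 22 mm wide (tray x), 44 mm long (tray y), 2 mm thick, hinged at the plate's left edge and rising towards its middle; the free end stands about 21 mm above the plate's top at the start, about 4 mm when flat. It lies 40 mm from the plate's centre along tray x.
- collar: Loose dark steel ring, 54 mm across, 26 mm tall, beside the tray. Origin: centre of its underside. To be left alone.
- bolt: Loose steel pin with a head, 55 mm tall, standing beside the tray. Origin: centre of its foot. To be left alone.
- wrench: Loose wrench, 170 mm long, lying to the right of the tray. Origin near its middle, x along it. To be left alone.
- screwdriver: Loose screwdriver, 190 mm long, lying at the left. Origin near its middle, x along it. To be left alone.
- mug: Blue mug, 76 mm across, 85 mm tall, at the left. Origin: centre of its underside. To be left alone.
- grease_jar: Orange jar with black cap, 66 mm across, 70 mm tall, at the right. Origin: centre of its underside. To be left alone.
- dowel: Loose brass dowel, 16 mm across, 40 mm tall, standing to the left of the tray. Origin: centre of its foot. To be left alone.

How it is judged:
On the way, in this order (a step that is already met when the one before it is completed fails the run):
1. the corner over the low foot has been pressed down (more than 3 mm at its spot) (z of any of corner_1, corner_2, corner_3, corner_4 in the frame of tray below 0.031 m), for 0.2 s.
2. the shim tongue of the sunk corner is pressed flat (((z of corner_1 in the frame of tray below 0.0295 m and value of joint shim_1 above 0.36 rad) or (z of corner_2 in the frame of tray below 0.0295 m and value of joint shim_2 above 0.36 rad) or (z of corner_3 in the frame of tray below 0.0295 m and value of joint shim_3 above 0.36 rad) or (z of corner_4 in the frame of tray below 0.0295 m and value of joint shim_4 above 0.36 rad))), for 0.2 s.
At the end, for the whole second after the job is handed in: One corner's spot is more than 4.5 mm below its level height (34 mm above the tray's underside) and stays so, that corner's shim tongue is flat (joint above 0.36 rad), the other three tongues still stand (below 0.2 rad), and each loose thing is within 20 mm of where it was (((z of corner_1 in the frame of tray below 0.0295 m and value of joint shim_1 above 0.36 rad and value of joint each of shim_2, shim_3, shim_4 below 0.2 rad) or (z of corner_2 in the frame of tray below 0.0295 m and value of joint shim_2 above 0.36 rad and value of joint each of shim_1, shim_3, shim_4 below 0.2 rad) or (z of corner_3 in the frame of tray below 0.0295 m and value of joint shim_3 above 0.36 rad and value of joint each of shim_1, shim_2, shim_4 below 0.2 rad) or (z of corner_4 in the frame of tray below 0.0295 m and value of joint shim_4 above 0.36 rad and value of joint each of shim_1, shim_2, shim_3 below 0.2 rad)) and linear speed of collar below 0.02 m/s and distance of each of collar, bolt, wrench, screwdriver, mug, grease_jar, dowel from where it was at the start of the episode below 0.02 m); the robot touches nothing.
It fails at once if a shim was pressed at a corner that was not down on its foot ((value of joint shim_1 above 0.25 rad and z of corner_1 in the frame of tray above 0.031 m) or (value of joint shim_2 above 0.25 rad and z of corner_2 in the frame of tray above 0.031 m) or (value of joint shim_3 above 0.25 rad and z of corner_3 in the frame of tray above 0.031 m) or (value of joint shim_4 above 0.25 rad and z of corner_4 in the frame of tray above 0.031 m)).
It fails at once if another thing on the bench was shifted by more than 20 mm, or lifted (not (distance of collar from where it was at the start of the episode below 0.02 m) or not (distance of bolt from where it was at the start of the episode below 0.02 m) or not (distance of wrench from where it was at the start of the episode below 0.02 m) or not (distance of screwdriver from where it was at the start of the episode below 0.02 m) or not (distance of mug from where it was at the start of the episode below 0.02 m) or not (distance of grease_jar from where it was at the start of the episode below 0.02 m) or not (distance of dowel from where it was at the start of the episode below 0.02 m)).
It also fails if it takes over 48 s, if anything falls off the work surface, if the arm or the gripper's body presses on something with over 40 N, if the wrist force passes 120 N, or if a joint passes its speed limit or range.

## Working session

There is one attempt and no reset: what is moved stays moved. The work goes in short steps, Python scripts to look and compute and a shell command to move; the robot and the scene stay as the last step left them, time stands still between calls to the robot, and variables do not carry over. Pictures are saved under pics/ and viewed, and the job is handed in when it is done.

```bash
mkdir -p pics; ls; python3 - <<'E'
from workcell import env
import cv2,numpy as np
s=env.get_state(); print(s)
for n in("scene","side"):
    cv2.imwrite(f"pics/{n}0.png",env.read_camera(n)); 
for n in("scene","side","wrist"): print(n,env.camera_model(n))
E
```

```text
pics
{'clock': 0.0, 'joint_pos': array([-1.25861548e+00,  3.14005542e-01,  4.49367827e-02,  1.30358229e+00,
        2.40845355e-06,  1.43117509e+00]), 'qvel': array([-0.00121988,  0.00078643,  0.00133341,  0.00143814,  0.00106459,
       -0.00100299]), 'tau': array([ 5.07447703e-05, -4.80624747e+01,  2.98534709e+01,  1.93380163e-02,
        3.34098360e-06,  4.27786233e-06]), 'tcp_pos': array([ 0.25085632, -0.51681124,  0.23038869]), 'orientation': array([ 0.1583253 , -0.15843662,  0.68979418, -0.68848742]), 'wrist_force': array([ 0.76813817,  0.0421241 , -0.07057056]), 'ft_torque': array([-0.00672137, -0.01049133, -0.02068023]), 'finger_gap': 0.08530482312793927}
scene {'fx': 486.8123855112812, 'fy': 486.8123855112812, 'cx': 321.62874995602346, 'cy': 244.48195158460126, 'distortion': array([-0.01579079,  0.        ,  0.        ,  0.        ,  0.        ]), 'R': array([[-0.83769969,  0.54606725,  0.00835389],
       [ 0.46987997,  0.72845112, -0.49856973],
       [-0.278338  , -0.41372638, -0.86680934]]), 't': array([ 0.46689833, -0.21481814,  1.64791958])}
side {'fx': 514.86083488098
[... 205 characters left out ...]
0159886 ],
       [-0.24560466,  0.64252539, -0.72583708],
       [ 0.23738047, -0.68610904, -0.68768081]]), 't': array([0.47925799, 0.18062507, 1.07233465])}
wrist {'fx': 376.4617106998003, 'fy': 376.4617106998003, 'cx': 317.86486962858294, 'cy': 241.0430989368051, 'distortion': array([0.00643935, 0.        , 0.        , 0.        , 0.        ]), 'mount': array([[-2.91289442e-04,  9.58341066e-01,  2.85626183e-01,
        -7.24183829e-02],
       [-3.89897792e-04, -2.85626282e-01,  9.58341001e-01,
        -1.42734221e-01],
       [ 9.99999882e-01,  1.67789598e-04,  4.56854986e-04,
        -1.15110055e-04],
       [ 0.00000000e+00,  0.00000000e+00,  0.00000000e+00,
         1.00000000e+00]])}
```

View pics/scene0.png

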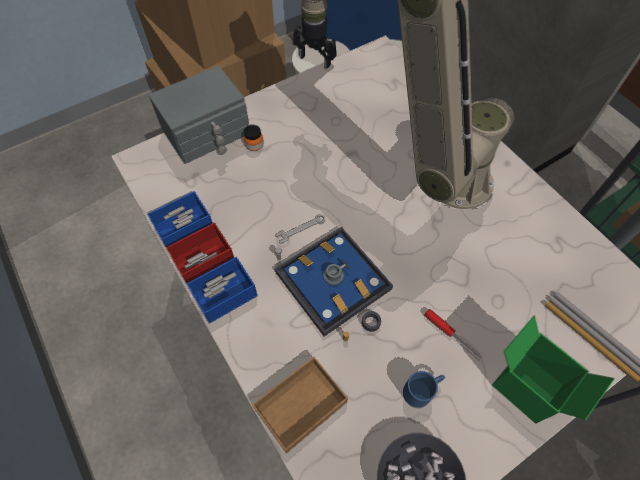

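View pics/side0.png

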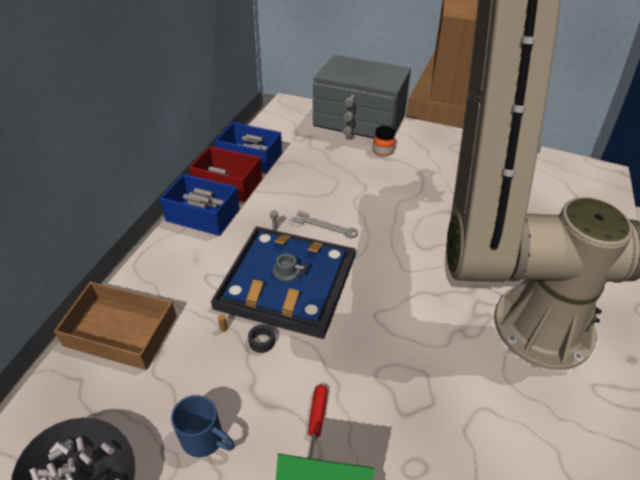

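```bash
cat > h.py <<'E'
import cv2,numpy as np
from workcell import env
from scipy.optimize import least_squares
from scipy.spatial.transform import Rotation as Rn
def K(m): return np.array([[m["fx"],0,m["cx"]],[0,m["fy"],m["cy"]],[0,0,1.]])
def proj(m,P):
    return cv2.projectPoints(np.atleast_2d(np.float64(P)),cv2.Rodrigues(m["R"])[0],m["t"],K(m),m["distortion"])[0][:,0]
def ray(m,uv,z):
    p=cv2.undistortPoints(np.float64([[uv]]),K(m),m["distortion"])[0,0]
    d=m["R"].T@np.array([p[0],p[1],1]);c=-m["R"].T@m["t"]
    return c+d*(z-c[2])/d[2]
def tcp(s): 
    q=s["orientation"];return np.array(s["tcp_pos"]),Rn.from_quat([q[1],q[2],q[3],q[0]]).as_matrix()
def wristmodel(s):
    m=env.camera_model("wrist");p,R=tcp(s);T=np.eye(4);T[:3,:3]=R;T[:3,3]=p
    T=np.linalg.inv(T@m["mount"]);m["R"]=T[:3,:3];m["t"]=T[:3,3];return m
def spot(img,uv,r=9):
    u,v=map(int,uv);w=img[v-r:v+r+1,u-r:u+r+1].astype(float)
    g=w[:,:,2]; g=np.clip(g-(g.min()+g.max())/2,0,None)
    yy,xx=np.mgrid[v-r:v+r+1,u-r:u+r+1]
    return np.array([(g*xx).sum(),(g*yy).sum()])/g.sum()
E
cat >m1.py <<'E'
from h import *
G={"scene":[(375,285),(339,241),(293,270),(327,314)],"side":[(320,310),(334,254),(264,239),(235,290)]}
for n in G:
    img=cv2.imread(f"pics/{n}0.png");m=env.camera_model(n)
    P=np.array([ray(m,spot(img,g,7),.034) for g in G[n]])
    c=P.mean(0);X=(P[2]+P[3]-P[0]-P[1]);Y=P[0]+P[3]-P[1]-P[2]
    print(n,P.round(4),c.round(4),"yaw",np.degrees(np.arctan2(X[1],X[0])),np.degrees(np.arctan2(-Y[0],Y[1])),np.linalg.norm(X)/4,np.linalg.norm(Y)/4)
img=cv2.imread("pics/scene0.png");cv2.imwrite("pics/z.png",cv2.resize(img[210:350,250:420],None,fx=4,fy=4))
s=env.get_state();print(tcp(s)[1].round(3))
m=env.camera_model("scene")
print([ray(m,u,z).round(3) for u,z in [((371,322),.02),((346,339),.02),((276,252),.04),((301,228),.005)]])
E
python3 m1.py
```

```text
scene [[ 0.4791  0.1572  0.034 ]
 [ 0.4877 -0.0127  0.034 ]
 [ 0.6572 -0.0039  0.034 ]
 [ 0.6485  0.1659  0.034 ]] [0.5681 0.0766 0.034 ] yaw 2.936238918737186 2.911941530485635 0.08485073310537262 0.08504714074240598
side [[ 0.4711  0.1529  0.034 ]
 [ 0.486  -0.0147  0.034 ]
 [ 0.6561 -0.0064  0.034 ]
 [ 0.6477  0.1638  0.034 ]] [0.5652 0.0739 0.034 ] yaw 3.17485607425348 3.9500643875553685 0.08680413467603655 0.08465627413195247
[[-0.9   -0.     0.437]
 [-0.437  0.002 -0.9  ]
 [-0.    -1.    -0.002]]
[array([0.555, 0.251, 0.02 ]), array([0.642, 0.254, 0.02 ]), array([ 0.67 , -0.079,  0.04 ]), array([ 0.551, -0.129,  0.005])]
```

View pics/z.png

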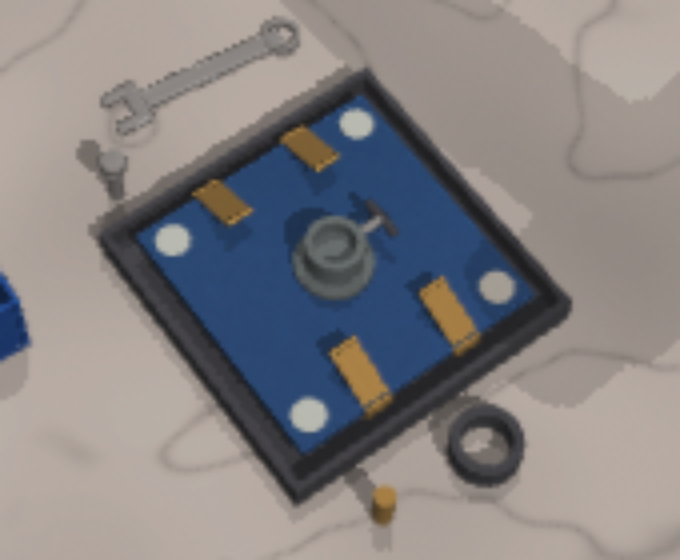

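```bash
python3 -m inch '[[[-40,0,-32,4],[-80,0,-64,8],[-120,10,-96,12],[-160,20,-128,16],[-200,30,-160,20],[-240,40,-192,23],[-280,50,-224,23],[-320,60,-256,23],[-360,70,-290,23],[-360,70,-290,23]]]' 0 40
python3 - <<'E'
from h import *
s=env.get_state();p,R=tcp(s);t=np.radians(3);c=np.array([.567,.0755,.034])
Tx=np.array([np.cos(t),np.sin(t),0]);Ty=np.array([-np.sin(t),np.cos(t),0])
print(p,R.round(3));
for n,(a,b) in {1:(-85,85),2:(-85,-85),3:(85,-85),4:(85,85)}.items(): print(n,(R.T@(c+(a*Tx+b*Ty)/1e3-p)*1e3).round(1))
E
```

```text
clock: 1.1
tcp_pos: [0.4483, -0.0954, 0.1601]
orientation: [0.019, -0.02, 0.707, -0.706]
wrist_force: [0.2, -0.8, 1.0]
finger_gap: -0.0003
[ 0.44832254 -0.09539717  0.16014371] [[-0.999 -0.002  0.055]
 [-0.055  0.002 -0.999]
 [ 0.001 -1.    -0.002]]
1 [ -43.2  126.5 -249.1]
2 [-42.8 126.2 -79.1]
3 [-212.8  126.   -78.8]
4 [-213.2  126.3 -248.8]
```

```bash
python3 -m inch '[[[-22,20,-40,0],[-43,40,-79,0],[-43,50,-79,0],[-43,50,-79,0]]]'
cat > w.py <<'E'
from h import *
import sys
s=env.get_state();m=wristmodel(s);i=env.read_camera("wrist");cv2.imwrite(f"pics/{sys.argv[1]}.png",i)
p,R=tcp(s);print(p.round(4));np.savez(f"pics/{sys.argv[1]}.npz",R=m["R"],t=m["t"])
t=np.radians(3);c=np.array([.567,.0755,.034])
Tx=np.array([np.cos(t),np.sin(t),0]);Ty=np.array([-np.sin(t),np.cos(t),0])
for n,(a,b) in {1:(-85,85),2:(-85,-85),3:(85,-85),4:(85,85)}.items(): print(n,proj(m,c+(a*Tx+b*Ty)/1e3).round(1))
E
python3 w.py w1
```

```text
clock: 1.5
tcp_pos: [0.4857, -0.0169, 0.1093]
orientation: [0.017, -0.02, 0.707, -0.707]
wrist_force: [-0.2, 0.2, 0.1]
finger_gap: 0.0001
[ 0.4857 -0.0169  0.1093]
1 [[ 32.7 250.4]]
2 [[312.9 250.7]]
3 [[311.9 -88.5]]
4 [[-47.5 -90.9]]
```

View pics/w1.png

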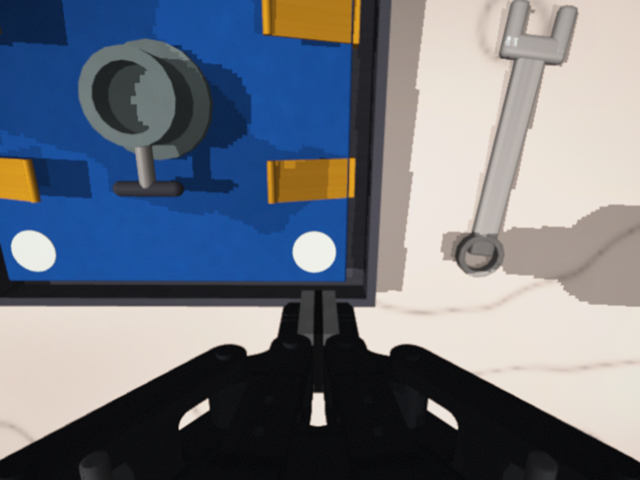

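```bash
python3 -m inch '[[[0,30,0,0],[0,55,0,0],[0,68,0,0],[0,70,0,0],[0,72,0,0],[0,74,0,0],[0,76,0,0],[0,76,0,0]]]'
```

```text
clock: 2.35
tcp_pos: [0.4876, -0.0184, 0.0357]
orientation: [-0.018, 0.017, -0.707, 0.707]
wrist_force: [-0.4, -0.0, -0.3]
finger_gap: 0.0001
```

```bash
python3 -m inch '[[[0,1.5,0,0],[0,3,0,0],[0,4,0,0],[0,4,0,0]]]'
```

```text
clock: 2.75
tcp_pos: [0.4877, -0.0183, 0.0328]
orientation: [-0.018, 0.017, -0.707, 0.707]
wrist_force: [-3.9, -0.4, 13.1]
finger_gap: 0.0
```

```bash
python3 -m inch '[[[0,-40,0,0],[-40,-45,-2,0],[-85,-45,-4,0],[-130,-45,-4,0],[-169,-45,-4,0],[-169,-25,-4,0],[-169,-8,-4,0],[-169,-5,-4,0],[-169,-3,-4,0],[-169,-2,-4,0]]]'
python3 -m inch '[[[0,1,0,0],[0,2,0,0],[0,2,0,0]]]'
```

```text
clock: 3.75
tcp_pos: [0.6559, -0.0057, 0.0339]
orientation: [-0.018, 0.018, -0.707, 0.707]
wrist_force: [0.4, -0.1, -0.1]
finger_gap: 0.0002
clock: 4.05
tcp_pos: [0.656, -0.0057, 0.0333]
orientation: [-0.018, 0.017, -0.707, 0.707]
wrist_force: [-2.9, 0.7, 6.2]
finger_gap: 0.0
```

```bash
python3 -m inch '[[[0,1,0,0],[0,2,0,0],[0,2,0,0]]]'
```

```text
clock: 4.35
tcp_pos: [0.6561, -0.0057, 0.0329]
orientation: [-0.019, 0.017, -0.707, 0.707]
wrist_force: [-6.7, 0.1, 14.7]
finger_gap: -0.0001
```

```bash
python3 -m inch '[[[0,-40,0,0],[0,-45,-40,0],[0,-45,-85,0],[0,-45,-130,0],[0,-45,-169,0],[0,-25,-169,0],[0,-10,-169,0],[0,-6,-169,0],[0,-4,-169,0],[0,-4,-169,0]]]'
python3 -m inch '[[[0,1.5,0,0],[0,3,0,0],[0,4,0,0],[0,4,0,0]]]'
```

```text
clock: 5.35
tcp_pos: [0.6494, 0.142, 0.0341]
orientation: [0.031, -0.031, 0.712, -0.701]
wrist_force: [0.2, 0.3, -0.8]
finger_gap: -0.0001
clock: 5.75
tcp_pos: [0.6502, 0.142, 0.033]
orientation: [0.032, -0.03, 0.712, -0.701]
wrist_force: [-6.3, -1.7, 16.7]
finger_gap: 0.0
```

```bash
python3 - <<'E'
from h import *
s=env.get_state();print(s["joint_pos"].round(3));p,R=tcp(s);print(R.round(3))
t=np.radians(3);c=np.array([.567,.0755,.034])
Tx=np.array([np.cos(t),np.sin(t),0]);Ty=np.array([-np.sin(t),np.cos(t),0])
for n,(a,b) in {1:(-85,85),4:(85,85)}.items(): print(n,(R.T@(c+(a*Tx+b*Ty)/1e3-p)*1e3).round(1))
i=env.read_camera("side");cv2.imwrite("pics/s2.png",cv2.resize(i[180:380,160:420],None,fx=3,fy=3))
E
```

```text
[ 0.087  0.596 -0.013  0.959  0.016  3.141]
[[-0.996  0.002  0.088]
 [-0.088  0.016 -0.996]
 [-0.003 -1.    -0.016]]
1 [170.6  -1.  -29.1]
4 [  0.7  -0.6 -23. ]
```

View pics/s2.png

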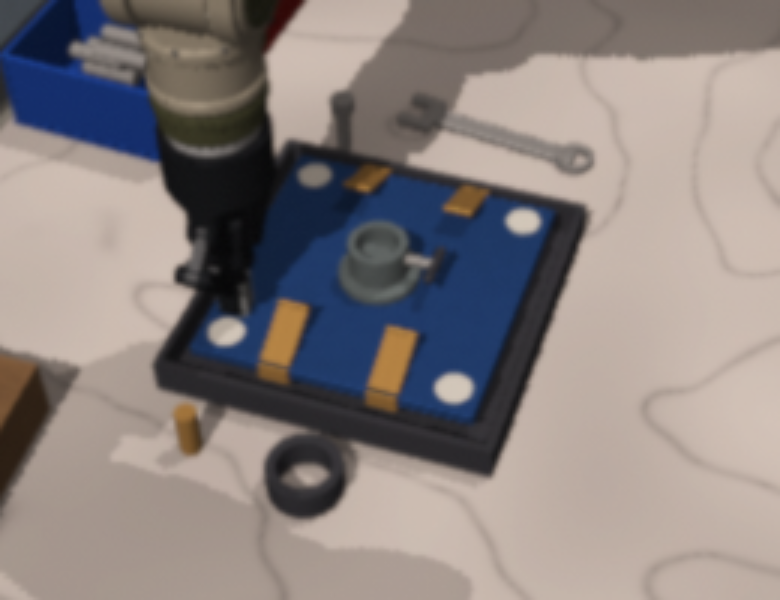

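```bash
python3 -m inch '[[[0,-40,0,0],[0,-50,0,-8],[0,-50,0,-16],[0,-50,0,-24],[0,-50,0,-32],[0,-50,0,-40],[0,-50,0,-48],[0,-50,0,-56],[0,-50,0,-64],[0,-50,0,-72]]]'
python3 -m inch '[[[0,0,0,-8],[0,0,0,-16],[0,0,0,-16]]]'
cat > g.py <<'E'
from h import *
s=env.get_state();print(s["joint_pos"].round(3));p,R=tcp(s);print(p.round(4),R.round(3),s["wrist_force"].round(1))
t=np.radians(3);c=np.array([.567,.0755,.034])
Tx=np.array([np.cos(t),np.sin(t),0]);Ty=np.array([-np.sin(t),np.cos(t),0])
for n,(a,b) in {1:(-85,85),2:(-85,-85),3:(85,-85),4:(85,85),"s1":(-40,65),"s4":(40,65),"s2":(-40,-65),"s3":(40,-65)}.items(): print(n,(R.T@(c+(a*Tx+b*Ty)/1e3-p)*1e3).round(1))
E
python3 g.py
```

```text
clock: 6.8
tcp_pos: [0.6501, 0.1413, 0.0799]
orientation: [0.446, -0.438, 0.556, -0.547]
wrist_force: [-0.0, 0.4, -0.2]
finger_gap: -0.0002
clock: 7.1
tcp_pos: [0.65, 0.1413, 0.0799]
orientation: [0.517, -0.509, 0.49, -0.482]
wrist_force: [0.4, 0.5, 0.6]
finger_gap: -0.0001
[0.086 0.559 0.047 1.057 0.016 1.603]
[0.65   0.1413 0.0799] [[ 0.054 -0.     0.999]
 [-0.998  0.016  0.054]
 [-0.016 -1.     0.001]] [0.4 0.5 0.6]
1 [ -23.1   46.2 -171.3]
2 [ 146.9   43.4 -171.5]
3 [147.1  43.5  -1.5]
4 [-22.9  46.3  -1.3]
s1 [  -3.1   45.9 -126.3]
s4 [ -2.9  45.9 -46.3]
s2 [ 126.9   43.7 -126.5]
s3 [127.   43.8 -46.5]
```

```bash
python3 -m inch '[[[-23,0,-1,0],[-23,25,-1,0],[-23,40,-1,0],[-23,44,-1,0],[-23,45,-1,0],[-23,46,-1,0],[-23,47,-1,0],[-23,48,-1,0],[-23,49,-1,0],[-23,49,-1,0]]]'
```

```text
clock: 8.1
tcp_pos: [0.6479, 0.1653, 0.0332]
orientation: [0.518, -0.509, 0.49, -0.483]
wrist_force: [-2.4, -1.2, 9.2]
finger_gap: -0.0001
```

```bash
python3 -m inch '[[[0,-40,0,0],[0,-45,-40,0],[0,-45,-85,0],[0,-45,-130,0],[0,-45,-170,0],[0,-45,-170,0],[0,-20,-170,0],[0,-8,-170,0],[0,-4,-170,0],[0,-4,-170,0]]]'
python3 -m inch '[[[0,2,0,0],[0,4,0,0],[0,5,0,0],[0,5,0,0]]]'
```

```text
clock: 9.1
tcp_pos: [0.4773, 0.1561, 0.0344]
orientation: [0.517, -0.51, 0.491, -0.482]
wrist_force: [-0.1, -0.6, 0.5]
finger_gap: -0.0001
clock: 9.5
tcp_pos: [0.4781, 0.1562, 0.0303]
orientation: [0.517, -0.509, 0.49, -0.482]
wrist_force: [0.5, -1.2, 3.3]
finger_gap: -0.0
```

Corner 1 is sinking; I'll press it on down to its foot.

```bash
python3 -m inch '[[[0,2,0,0],[0,3,0,0],[0,4,0,0],[0,5,0,0],[0,5,0,0],[0,5,0,0]]]'
```

```text
clock: 10.1
tcp_pos: [0.4782, 0.1561, 0.026]
orientation: [0.517, -0.509, 0.49, -0.483]
wrist_force: [-0.4, -2.3, 13.4]
finger_gap: -0.0
```

```bash
python3 -m inch '[[[0,-30,0,0],[0,-46,0,0],[9,-46,23,0],[18,-46,45,0],[18,-46,45,0],[18,-46,45,0]]]'; python3 g.py | egrep -v '^[234]|s[234]'; python3 w.py w3
```

```text
clock: 10.7
tcp_pos: [0.5221, 0.14, 0.0695]
orientation: [0.516, -0.51, 0.492, -0.481]
wrist_force: [-0.3, -1.1, -0.3]
finger_gap: 0.0002
[ 0.104  0.352 -0.315  0.906  0.017  1.621]
[0.5221 0.14   0.0695] [[ 0.053 -0.004  0.999]
 [-0.998  0.017  0.053]
 [-0.017 -1.    -0.003]] [-0.3 -1.1 -0.3]
1 [-17.7  35.9 -43.4]
s1 [ 2.3 35.4  1.5]
[0.5221 0.14   0.0695]
1 [[230.8 244.2]]
2 [[247.4 509.3]]
3 [[524.1 510.9]]
4 [[574.7 245. ]]
```

View pics/w3.png

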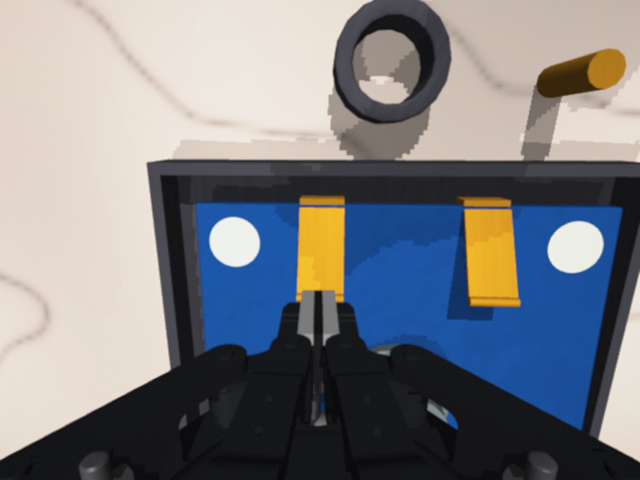

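```bash
python3 -m inch '[[[0,14,1,0],[0,18,1,0],[0,21,1,0],[0,24,1,0],[0,27,1,0],[0,30,1,0],[0,32,1,0],[0,34,1,0],[0,35,1,0],[0,35,1,0]]]'
```

```text
clock: 11.75
tcp_pos: [0.5242, 0.1406, 0.0361]
orientation: [0.517, -0.509, 0.49, -0.482]
wrist_force: [-0.3, -1.6, 3.0]
finger_gap: -0.0002
```

```bash
python3 -m inch '[[[0,1,0,0],[0,2,0,0],[0,3,0,0],[0,4,0,0],[0,4,0,0]]]'
```

```text
clock: 12.25
tcp_pos: [0.5246, 0.141, 0.0328]
orientation: [0.518, -0.509, 0.49, -0.482]
wrist_force: [-2.3, -0.6, 13.6]
finger_gap: -0.0002
```

```bash
python3 -m inch '[[[0,1,0,0],[0,2,0,0],[0,2.5,0,0],[0,2.5,0,0],[0,2.5,0,0]]]'
python3 -m inch '[[[0,-30,0,0],[0,-60,0,0],[0,-100,0,0],[0,-130,0,0],[40,-140,0,0],[80,-140,0,0],[80,-140,0,0]]]'
python3 w.py w4; python3 - <<'E'
from h import *
i=env.read_camera("side");cv2.imwrite("pics/s4.png",cv2.resize(i[180:380,160:420],None,fx=3,fy=3))
i=env.read_camera("scene");cv2.imwrite("pics/sc4.png",cv2.resize(i[210:350,250:420],None,fx=4,fy=4))
E
```

```text
clock: 12.75
tcp_pos: [0.525, 0.141, 0.0319]
orientation: [0.518, -0.509, 0.49, -0.483]
wrist_force: [-5.5, -1.8, 24.1]
finger_gap: 0.0002
clock: 13.45
tcp_pos: [0.5289, 0.0554, 0.1675]
orientation: [0.516, -0.509, 0.492, -0.483]
wrist_force: [0.7, 0.9, -1.4]
finger_gap: -0.0002
[0.5289 0.0554 0.1675]
1 [[251.   85.6]]
2 [[261.6 311.8]]
3 [[472.3 311.5]]
4 [[499.5  84.8]]
```

View pics/w4.png

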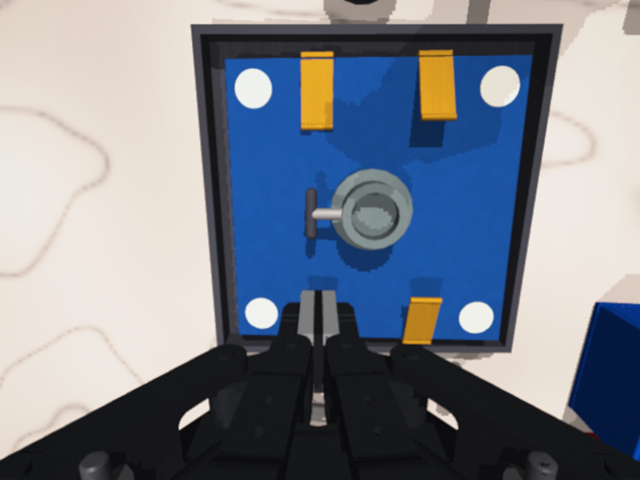

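View pics/s4.png

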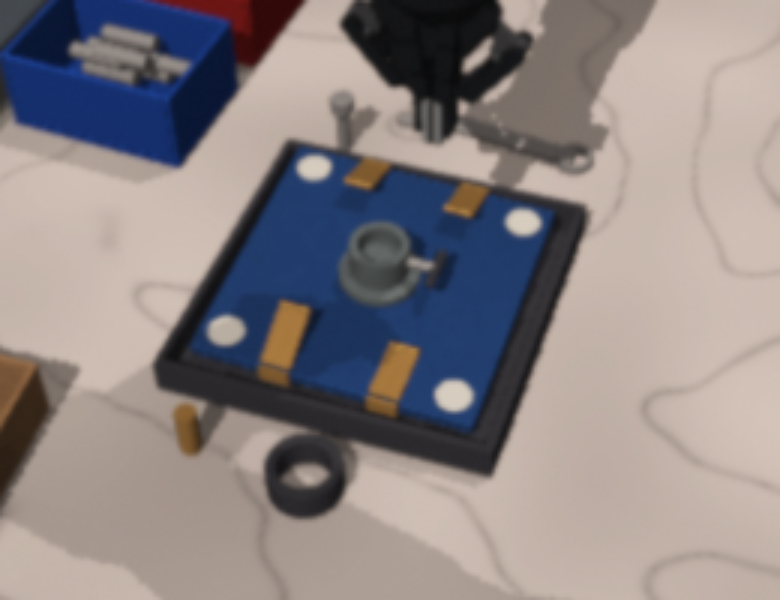

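View pics/sc4.png

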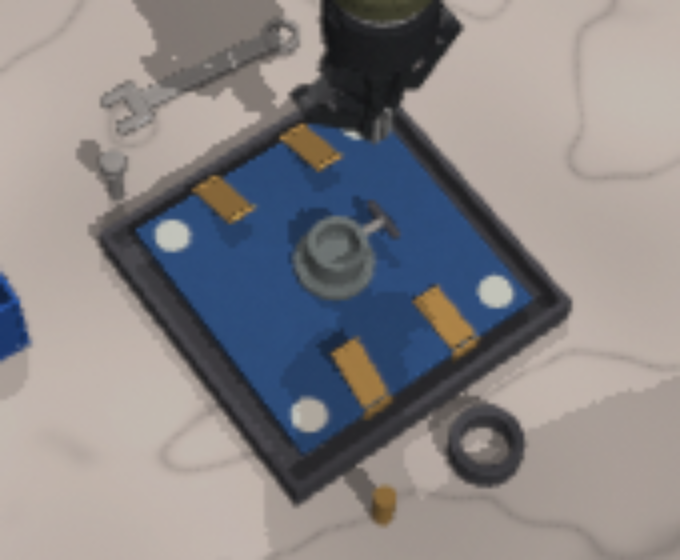

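```bash
python3 - <<'E'
from h import *
d=np.load("pics/w4.npz");m=env.camera_model("wrist");m["R"]=d["R"];m["t"]=d["t"]
t=np.radians(3);c=np.array([.567,.0755,0])
Tx=np.array([np.cos(t),np.sin(t),0]);Ty=np.array([-np.sin(t),np.cos(t),0])
f=lambda a,b,z:(proj(m,c+(a*Tx+b*Ty)/1e3+[0,0,z])[0]).round(1)
for q in(.42,.36,.3,.2,0):
    a=.42-q;y=105-44*np.cos(a); print(q,"s1 end",f(-40,y,.0297+.004+.044*np.sin(a)))
print("s4 up",f(40,105-44*np.cos(.42),.034+.004+.017))
M=env.camera_model("side");i=cv2.imread("pics/s4.png")
for z in(.034,.0295,.027):print(z,proj(M,c+(-85*Tx+85*Ty)/1e3+[0,0,z]).round(1))
a=cv2.imread("pics/side0.png");print(spot(a,(320,310),7)); b=cv2.resize(i,None,fx=1/3,fy=1/3,interpolation=cv2.INTER_AREA)
print(spot(b,(151,131),7)+[160,180])
E
```

```text
0.42 s1 end [316.8 122.3]
0.36 s1 end [316.8 122. ]
0.3 s1 end [316.7 121.6]
0.2 s1 end [316.7 120.2]
0 s1 end [316.7 115.3]
s4 up [440.6 114.6]
0.034 [[310.8 309.3]]
0.0295 [[310.8 310.7]]
0.027 [[310.8 311.4]]
[314.30949106 309.09078404]
[310.79805951 311.42716688]
```

```bash
python3 -c "
from workcell import env
print(env.get_state()['clock']);print(env.hand_in())"
```

```text
13.6
the job is handed in; nothing more can be done
None
```

I found the low corner, pressed it onto its foot, folded its shim flat, and handed the job in at 13.6 s. No verdict came back.

- **Corners:** I pressed 2, 3 and 4 in turn. Each held at about 33 mm under 9–17 N. Corner 1 (near left) sank to 26 mm and stopped on its foot at 13 N.
- **Shim 1:** I pressed its tongue near the free end until it stopped at about 32 mm under 24 N, then lifted clear.

**Last checks:**
- In the side camera, spot 1 sits where a height of about 27 mm would put it.
- In the pictures, tongue 1 lies flat and the other three stand.
- In the last views the collar, bolt, wrench and dowel look unmoved. I didn't measure their positions, and those views don't show the mug, jar or screwdriver; the arm's path stayed away from them.

**What went wrong or stayed uncertain:**
- My first press at corner 4 landed 23 mm short because the last joint hit its range limit. I turned the tool about 88° and pressed that spot again properly.
- The wrist picture only weakly separates a flat tongue from a nearly flat one, so I'm relying mainly on the stop height and force for shim 1.

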